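# Lock the retainer over the steel hook

## Task

The pegboard panel is about to go back up on the bamboo wall and the steel hook would fall off it. With the forked key from the tray, turn the retainer of the bay that holds the hook clockwise until its blade lies over the hook, and nip it up firmly against its stop there, taking a fresh bite with the key as needed; leave the other two retainers as they are, do not push the retainers with the fingers or shift anything else, and stand the key upright back in its tray.

Things in the scene. Friction and masses are not known exactly. Their poses are not given: they have to be found in the camera images.
- board: white pegboard panel lying flat on the bench, 240 (x) x 440 (y) x 18 mm, fixed; origin at the centre of its underside, z up. It carries three identical steel swivel retainers 120 mm apart in a row along its y, and small wooden pegs 14 mm tall either side of each bay. A low aluminium clamp (45 mm up) grips its -x edge.
- hook: stainless steel coat hook lying in one of the three bays: a plate 26 (x) x 40 (y) x 4 mm with a 10 mm rod bent to a J beyond it, 40 x 77 mm and 12 mm high in all, 120 g; origin at the underside near the middle
- buckle: black plastic fin buckle, an open frame with three crossbars, 38 x 54 x 10 mm, lying in another bay; origin at the centre of its underside
- clip: plastic spring clip, two slim 74 mm legs, 13 mm high, lying in the remaining bay; origin at the centre of its underside
- tray: square wooden tray for the key, fixed, 110 x 110 mm, floor 6 mm above the bench, rim 12 mm above the bench (inside 98 mm square); origin at the centre of its underside
- key: forked key standing upright on its prongs in the tray, 160 g, 92 mm tall; origin at the centre of its underside, z up. Foot 34 (x) x 30 (y) mm, with a slot 10 mm wide (in y) and 16 mm deep, open at both x ends and at the underside, which fits over a retainer's drive bar either way round. Black handle 40 (x) x 18 (y) mm from 50 to 92 mm up: grip it across y.
- snorkel: teal snorkel, a 24 mm tube about 350 mm long with a bent end, lying on the bench beyond the board; origin at the tube's underside near its middle
- soap: white soap bottle, 60 mm across, 160 mm tall, standing left of the board; origin at the centre of its underside
- retainer_a: steel swivel retainer, stiff (0.1 N m), on a captive vertical pivot; origin on its axis at the board's top face, x along the blade (65 mm long, 13 wide, 18 to 22 mm up). Drive bar on top, parallel to the blade: 30 (x) x 6 (y) mm, 22 to 36 mm up, centred on the axis over a 38 mm disc. Locks clockwise from above; stop: blade along the board's +x. Starts 2.6 to 3.1 rad short of it.
- tip_a (a point): point on the blade of retainer_a, 60 mm out from its pivot, on the blade's top face
- bay_a (a point): centre of the bay of retainer_a, on the board's top face, 55 mm from the pivot along the board's +x; axes as the board's
- retainer_b: steel swivel retainer, stiff (0.1 N m), on a captive vertical pivot; origin on its axis at the board's top face, x along the blade (65 mm long, 13 wide, 18 to 22 mm up). Drive bar on top, parallel to the blade: 30 (x) x 6 (y) mm, 22 to 36 mm up, centred on the axis over a 38 mm disc. Locks clockwise from above; stop: blade along the board's +x. Starts 2.6 to 3.1 rad short of it.
- tip_b (a point): point on the blade of retainer_b, 60 mm out from its pivot, on the blade's top face
- bay_b (a point): centre of the bay of retainer_b, on the board's top face, 55 mm from the pivot along the board's +x; axes as the board's
- retainer_c: steel swivel retainer, stiff (0.1 N m), on a captive vertical pivot; origin on its axis at the board's top face, x along the blade (65 mm long, 13 wide, 18 to 22 mm up). Drive bar on top, parallel to the blade: 30 (x) x 6 (y) mm, 22 to 36 mm up, centred on the axis over a 38 mm disc. Locks clockwise from above; stop: blade along the board's +x. Starts 2.6 to 3.1 rad short of it.
- tip_c (a point): point on the blade of retainer_c, 60 mm out from its pivot, on the blade's top face
- bay_c (a point): centre of the bay of retainer_c, on the board's top face, 55 mm from the pivot along the board's +x; axes as the board's

How it is judged:
By the outcome, as a careful person would: the job done as asked, in the order asked, and still so for the second after the job is handed in, with the robot touching nothing.
It also fails if it takes over 61 s, if anything falls off the work surface, if the arm or the gripper's body presses on something with over 40 N, if the wrist force passes 120 N, or if a joint passes its speed limit or range.

## Robot

A 7-joint arm with a two-finger parallel gripper is mounted at the origin on the work surface. World frame = base frame: x ahead of the robot, y to its left, z up, the work surface at z = 0. Lengths are in mm, angles in rad, forces in N, time in s.
With the tool pointing down it reaches from about 400 to 925 mm from the base axis. Payload 4.1 kg.
Tool frame: the origin (TCP) lies midway between the tips of the shut fingers; the grasp point (between the pads) lies 19 mm behind it; z points along the fingers, y is the line along which they close (so a half turn about z gives the same grasp; the last joint's range is limited). The gripper opens to 85 mm and grips with 20 to 120 N. Pads are 22 mm wide; open, the fingers measure 114 mm over their backs; the gripper's body (76 mm by 85 mm) begins 54 mm behind the grasp point. The pads swing forward as they close: fully open they stand 13 mm farther back than shut.
Start: joints at [1.051, 0.398, 0.045, 1.537, -0.019, 1.207, -0.051], TCP at [265.558, -593.315, 231.347] pointing down, gripper open.
Joint ranges: [-2.82, 2.82], [-0.49, 2.23], [-1.37, 1.46], [0, 2.46], [-1.36, 4.5], [0.23, 2], [-2.94, 2.94]. Speed limits (rad/s): [2.57, 2.57, 3.14, 3.14, 3.14, 3.14, 3.14].

## Interface

Orientations are given as a 3x3 rotation matrix whose columns are the frame's x, y, z axes.
In Python, from bench import bot, eyes gives the robot as it stands.
- The arm moves only by the tool drive_tool, never from a script. Its arguments are lists of equal length, an entry for each row: "delta_pos": the shift along the tool's x, y, z as a fraction of full scale, a list of three; "rotation": the turn, a rotation vector about the tool's x, y, z as a fraction of full scale, a list of three; "claw": the opening, from -1 (shut) to 1 (fully open). In form: {"delta_pos": [[x, y, z], ...], "rotation": [[ax, ay, az], ...], "claw": [claw, ...]}. A call has exactly 8 rows; each row is the pose to reach, as a shift and turn from the pose commanded when the call began, along the tool's axes at that moment; what a row does not reach only later rows make up. Full scale, the value 1, is 0.4 m for a shift and 0.5 rad for a turn. A row lasts 1/8 s, in which the tool goes at most 62.5 mm and 10.7 degrees, less where a joint would pass 70% of its speed; a pose out of reach is approached as far as the arm can. A call with a number of a shift or a turn outside -1 to 1 is refused whole. A call with a gripper value outside its range is refused whole. The fingers move at their own pace and stop on an object; the grip force is fixed at half the most. Time passes only in rows, so rows that repeat a pose let the fingers close, or fill a call up. It gives the time, the measured TCP pose, the force, the opening and the grip force at its end, in the units of the state.
- bot.read_state(): the state, without advancing time (a new reading comes with each control period).
- eyes.grab_frame(name): name is "scene" or "top" or "wrist"; returns a dict with "color" (480x640x3 uint8, red, green, blue), "camera_matrix" (3x3 intrinsics, pixels), "rvec" (rotation vector, rad) and "tvec" (3), from world to camera coordinates, as OpenCV has them. Camera axes: x right, y down, z forward; pixel columns grow to the right and rows downward; lengths in mm; the calibration is good to about 2 mm. A picture is of the moment at which its call begins. There is no depth.
- bot.hand_in(): hands the job in; it is judged then, once.
The state is a dict: "time": time; "joints": joint angles; "dq": joint speeds; "effort": joint torques, N m; "tool_pos": TCP position; "orientation": TCP orientation; "wrist_force": force on the tool from outside, world axes, zero at the start; "ft_torque": the same for the moment, N m; "finger_gap": finger opening in mm; "finger_force": force on a finger pad.
Only numpy, scipy, OpenCV 4.12 (cv2) and the standard library are available. Lean on these libraries where they do the work, as an engineer would, in place of code of your own. Each camera call takes 0.05 s, during which the arm holds its last target. There are 200 camera calls.

## Working session

There is one attempt and no reset: what is moved stays moved. The work goes in short steps, Python scripts to look and compute and a tool call to move; the robot and the scene stay as the last step left them, time stands still between calls to the robot, and variables do not carry over. Pictures are saved under pics/ and viewed, at most 10 in all, crops included, and the job is handed in when it is done.

Besides the shell and the picture viewer there is one more tool, called after ">>>" as name(argument=value, ...), one argument or row to a line, values as JSON. drive_tool: Moves the arm, as the interface text tells. Its arguments: {"type":"object","properties":{"delta_pos":{"type":"array","items":{"type":"array","items":{"type":"number","minimum":-1,"maximum":1}}},"rotation":{"type":"array","items":{"type":"array","items":{"type":"number","minimum":-1,"maximum":1}}},"claw":{"type":"array","items":{"type":"number"}}},"required":["delta_pos","rotation","claw"]}

```bash
mkdir -p pics; cat > h.py <<'E'
import numpy as np, cv2
from bench import bot, eyes
def cam(n):
    f=eyes.grab_frame(n); return f
def ray(f,u,v,z):
    K=np.array(f["camera_matrix"]);R=cv2.Rodrigues(np.array(f["rvec"],float))[0];t=np.array(f["tvec"],float).ravel()
    d=R.T@np.linalg.inv(K)@np.array([u,v,1.]);c=-R.T@t
    return c+d*(z-c[2])/d[2]
def proj(f,p):
    return cv2.projectPoints(np.array(p,float).reshape(-1,3),np.array(f["rvec"],float),np.array(f["tvec"],float),np.array(f["camera_matrix"],float),None)[0].reshape(-1,2)
def save(f,n): cv2.imwrite("pics/"+n,cv2.cvtColor(f["color"],cv2.COLOR_RGB2BGR))
E
python3 - <<'E'
from h import *
import pickle
fs={n:cam(n) for n in("scene","top","wrist")}
pickle.dump(fs,open("f0.pkl","wb"))
for n,f in fs.items():
    save(f,n+"0.png");R=cv2.Rodrigues(np.array(f["rvec"],float))[0];print(n,(-R.T@np.array(f["tvec"]).ravel()).round(),R[2].round(2),f["camera_matrix"][0][0])
print(bot.read_state())
E
```

```text
scene [1585. -371.  888.] [-0.73  0.32 -0.61] 553.5335389873335
top [ 420.   49. 1006.] [ 0.19  0.02 -0.98] 490.7233071493967
wrist [ 337. -561.  374.] [-0.28 -0.12 -0.95] 428.85663253881165
{'time': 0.15, 'joints': array([ 1.05100161,  0.39901739,  0.04501869,  1.53756975, -0.01870272,
        1.20690218, -0.05070206]), 'dq': array([ 0.00090723, -0.00261934,  0.00040215, -0.00494739, -0.00100557,
       -0.00099366, -0.00020501]), 'effort': array([ 1.55866095e-03, -4.75564206e+01,  1.36649396e+00, -2.54513419e+01,
        1.17140118e-02,  6.45115055e-03, -3.47039713e-05]), 'tool_pos': array([ 265.36169797, -592.84616812,  230.51400052]), 'orientation': array([[ 9.12712080e-01,  4.08602728e-01, -6.85728628e-04],
       [ 4.08603293e-01, -9.12711149e-01,  1.30649557e-03],
       [-9.20345126e-05, -1.47264526e-03, -9.99998911e-01]]), 'wrist_force': array([-0.15485368,  0.32662756, -0.37619012]), 'ft_torque': array([-0.02509194,  0.02274804,  0.0187032 ]), 'finger_force': 0.0, 'finger_gap': 85.24715990953753}
```

View pics/top0.png

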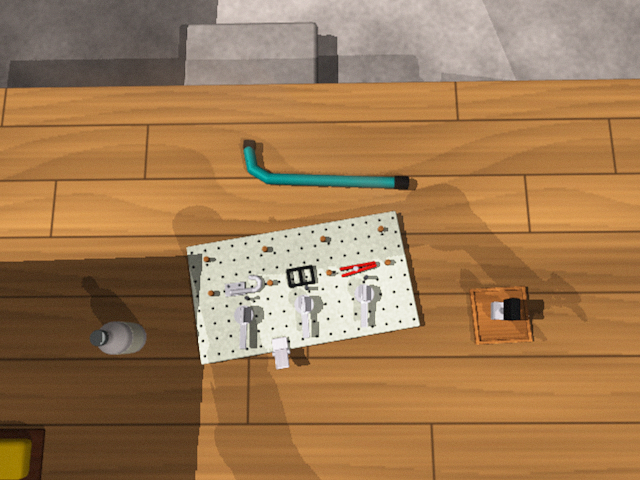

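View pics/scene0.png

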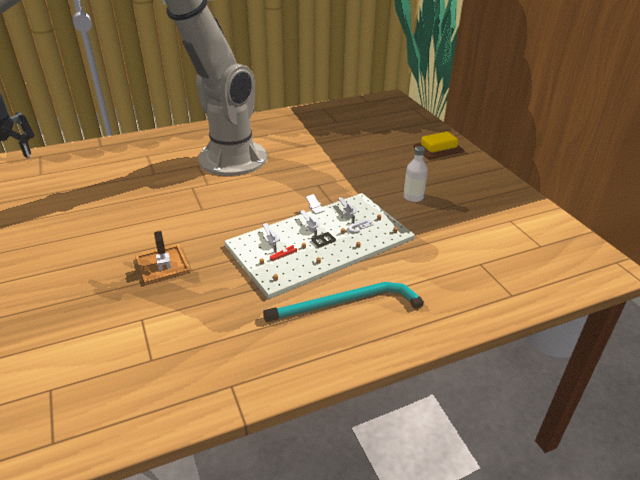

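The top view shows the hook (silver J) in the left (+y) bay at about (243,286). Its retainer pivot is near (248,312) with the blade pointing down to (246,345), and the key is at about (505,310) in the tray. The scene view agrees.

```bash
python3 - <<'E'
from h import *
import pickle
fs=pickle.load(open("f0.pkl","rb"));f=fs["top"];s=fs["scene"]
rz=lambda im,x,y,w,h,W,H:cv2.resize(im[y:y+h,x:x+w],(W,H),interpolation=cv2.INTER_CUBIC)
a=rz(f["color"],200,260,100,100,400,400);b=rz(f["color"],460,270,100,100,400,400)
c=rz(s["color"],310,185,100,50,400,200);d=rz(s["color"],120,220,100,75,267,200)
im=np.zeros((600,800,3),np.uint8);im[:400,:400]=a;im[:400,400:]=b;im[400:,:400]=c;im[400:,400:667]=d
save({"color":im},"comp.png")
g=cv2.cvtColor(f["color"],cv2.COLOR_RGB2HSV)
m=((g[...,1]<50)&(g[...,2]>150)).astype(np.uint8);m[:200]=0;m[375:]=0;m[:,:170]=0;m[:,440:]=0
m=cv2.morphologyEx(m,cv2.MORPH_CLOSE,np.ones((9,9)));m=cv2.morphologyEx(m,cv2.MORPH_OPEN,np.ones((25,25)))
ct=max(cv2.findContours(m,0,2)[0],key=cv2.contourArea)
P=np.array([ray(f,*p[0],18)[:2] for p in ct],np.float32);r=cv2.minAreaRect(P);print(r)
# tray
m=cv2.inRange(g,(8,120,60),(18,255,255))
for p in [(472,290),(530,287),(535,342),(475,345)]:print(ray(f,*p,12).round(1))
E
```

```text
((519.0779418945312, 88.27560424804688), (247.07090759277344, 438.33551025390625), 9.374029159545898)
[ 511.2 -256.5   12. ]
[ 516.3 -373.    12. ]
[ 407.8 -373.1   12. ]
[ 402.7 -255.1   12. ]
```

View pics/comp.png

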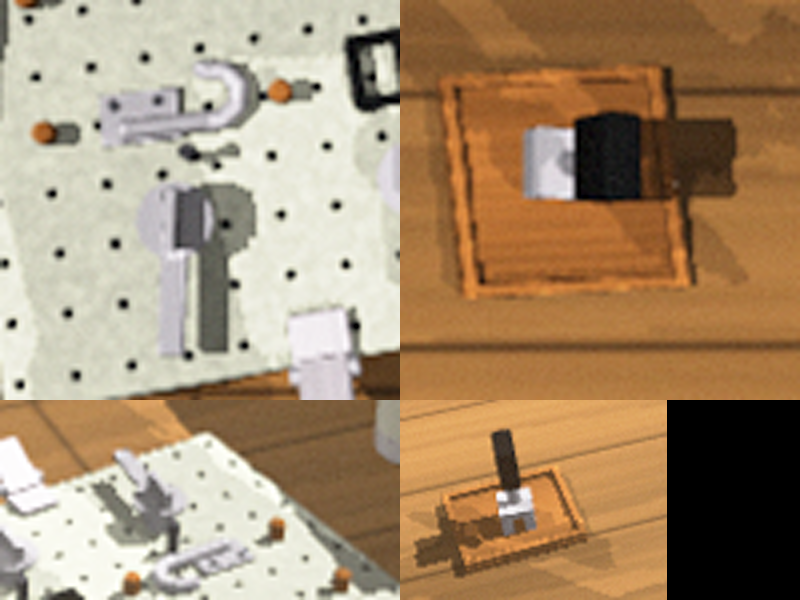

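View pics/wrist0.png

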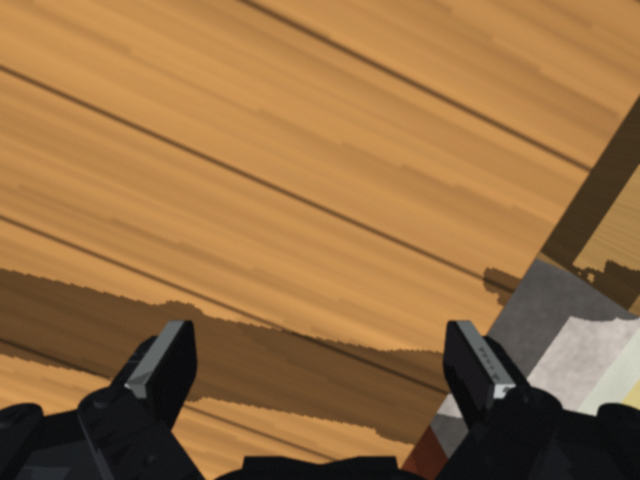

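The composite shows the hook retainer's disc at about (244.5,315) in full-image pixels. The blade tip is at about (243,349) and the drive bar top at about (243,314). The key's handle is wide along world x, so its yaw is close to 0. The wrist view shows only the bench.

```bash
python3 - <<'E'
from h import *
import pickle
from scipy.optimize import least_squares
fs=pickle.load(open("f0.pkl","rb"));f=fs["top"];s=fs["scene"]
t=lambda u,v:(200+u/4-.4,260+v/4-.4)
print("disc",ray(f,*t(178,220),38).round(1),"bar",ray(f,*t(171,217),54).round(1))
print("bar ends",ray(f,*t(174,186),54).round(1),ray(f,*t(168,248),54).round(1))
print("tip",ray(f,*t(172,355),40).round(1),"blade root",ray(f,*t(174,250),40).round(1))
print("hook",ray(f,*t(160,115),24).round(1))
# key dark handle
for n,(x0,y0,x1,y1) in dict(top=(490,290,524,325),scene=(145,225,175,262)).items():
    g=fs[n]["color"].max(2);m=np.zeros_like(g);m[y0:y1,x0:x1]=(g[y0:y1,x0:x1]<45)
    v,u=np.nonzero(m);print(n,u.min(),u.max(),v.min(),v.max(),u.mean(),v.mean(),cv2.minAreaRect(np.c_[u,v].astype(np.float32)))
    if n=="top":
        print("tops",[ray(f,a,b,98).round(1) for a,b in((u.max()+.5,v.min()-.5),(u.max()+.5,v.max()+.5))]);A=(u.mean(),v.mean())
    else:B=(u.mean(),v.mean())
e=lambda p:np.r_[proj(f,p)[0]-A,proj(s,p)[0]-B]
print("handle centre",least_squares(e,[450,-320,77]).x.round(1))
# pivots from board pose
c=np.array([519,88.3]);a=np.radians(9.4);ex=np.array([np.cos(a),np.sin(a)]);ey=np.array([-ex[1],ex[0]])
for k in(-120,0,120):print(k,(c+k*ey).round(1))
for nm,u,v in(("mid",308,300),("right",369,291)):print(nm,ray(f,u,v,38).round(1))
E
```

```text
disc [464.2 198.8  38. ] bar [465.  199.7  54. ]
bar ends [479.8 198.6  54. ] [450.2 200.9  54. ]
tip [399.6 200.1  40. ] blade root [449.7 200.2  40. ]
hook [517.2 211.1  24. ]
top 504 519 298 319 511.57142857142856 308.99107142857144 ((511.5, 308.5), (21.0, 15.0), 90.0)
tops [array([ 488.9, -315.7,   98. ]), array([ 449.1, -312.3,   98. ])]
scene 162 163 240 244 162.5 242.0 ((162.5, 242.0), (4.123105525970459, 0.0), -104.03624725341797)
handle centre [ 469.9 -303.9   78.8]
-120 [538.6 -30.1]
0 [519.   88.3]
120 [499.4 206.7]
mid [491.8  73.4  38. ]
right [508.5 -46.8  38. ]
```

>>> drive_tool(
  delta_pos=[
    [0,0,0],
    [0,0,0],
    [0,0,0],
    [0,0,0],
    [0,0,0],
    [0,0,0],
    [0,0,0],
    [0,0,0],
  ],
  rotation=[
    [0,0,-0.1],
    [0,0,-0.2],
    [0,0,-0.3],
    [0,0,-0.4],
    [0,0,-0.5],
    [0,0,-0.7],
    [0,0,-0.85],
    [0,0,-1],
  ],
  claw=[1,1,1,1,1,1,1,1],
)

```text
time: 1.15
tool_pos: [265.4, -593.0, 230.9]
orientation: [[0.603, 0.798, -0.0], [0.798, -0.603, 0.001], [0.0, -0.001, -1.0]]
wrist_force: [0.5, 0.1, 0.5]
finger_gap: 85.2
finger_force: 0.0
```

```bash
python3 -c "
from h import *
s=bot.read_state();print(s['time'],s['joints'].round(3),s['tool_pos'],s['orientation'].round(3))"
```

```text
1.15 [ 1.119  0.399 -0.047  1.535  0.019  1.209  0.421] [ 265.42953903 -593.03658593  230.87564258] [[ 0.603  0.798 -0.   ]
 [ 0.798 -0.603  0.001]
 [ 0.    -0.001 -1.   ]]
```

>>> drive_tool(
  delta_pos=[
    [0.07,0,0],
    [0.19,0,0],
    [0.33,-0.01,0],
    [0.48,-0.01,0],
    [0.63,-0.02,0],
    [0.76,-0.02,0],
    [0.85,-0.02,0],
    [0.88,-0.02,0],
  ],
  rotation=[
    [0,0,-0.12],
    [0,0,-0.25],
    [0,0,-0.37],
    [0,0,-0.5],
    [0,0,-0.62],
    [0,0,-0.75],
    [0,0,-0.87],
    [0,0,-1],
  ],
  claw=[0.5,0.5,0.5,0.5,0.5,0.5,0.5,0.5],
)

```text
time: 2.15
tool_pos: [474.5, -303.0, 231.4]
orientation: [[0.14, 0.99, 0.001], [0.99, -0.14, 0.002], [0.002, 0.001, -1.0]]
wrist_force: [-0.5, -0.3, 0.0]
finger_gap: 64.0
finger_force: 0.0
```

>>> drive_tool(
  delta_pos=[
    [0,0,0],
    [0,0,0],
    [0,0,0],
    [0,0,0],
    [0,0,0],
    [0,0,0],
    [0,0,0],
    [0,0,0],
  ],
  rotation=[
    [0,0,-0.12],
    [0,0,-0.25],
    [0,0,-0.37],
    [0,0,-0.5],
    [0,0,-0.62],
    [0,0,-0.75],
    [0,0,-0.87],
    [0,0,-1],
  ],
  claw=[0.5,0.5,0.5,0.5,0.5,0.5,0.5,0.5],
)

```text
time: 3.15
tool_pos: [472.5, -306.2, 231.2]
orientation: [[-0.347, 0.938, -0.0], [0.938, 0.347, 0.001], [0.001, -0.0, -1.0]]
wrist_force: [0.1, 0.8, -0.3]
finger_gap: 63.8
finger_force: 0.0
```

>>> drive_tool(
  delta_pos=[
    [0,0,0],
    [0,0,0],
    [0,0,0],
    [0,0,0],
    [0,0,0],
    [0,0,0],
    [0,0,0],
    [0,0,0],
  ],
  rotation=[
    [0,0,-0.12],
    [0,0,-0.25],
    [0,0,-0.37],
    [0,0,-0.5],
    [0,0,-0.62],
    [0,0,-0.75],
    [0,0,-0.87],
    [0,0,-1],
  ],
  claw=[0.5,0.5,0.5,0.5,0.5,0.5,0.5,0.5],
)

```text
time: 4.15
tool_pos: [472.4, -306.2, 231.2]
orientation: [[-0.754, 0.657, -0.0], [0.657, 0.754, 0.001], [0.001, 0.0, -1.0]]
wrist_force: [1.0, -0.3, 0.0]
finger_gap: 64.5
finger_force: 0.0
```

>>> drive_tool(
  delta_pos=[
    [0,0,0],
    [0,0,0],
    [0,0,0],
    [0,0,0],
    [0,0,0],
    [0,0,0],
    [0,0,0],
    [0,0,0],
  ],
  rotation=[
    [0,0,-0.12],
    [0,0,-0.25],
    [0,0,-0.37],
    [0,0,-0.5],
    [0,0,-0.62],
    [0,0,-0.75],
    [0,0,-0.87],
    [0,0,-1],
  ],
  claw=[0.5,0.5,0.5,0.5,0.5,0.5,0.5,0.5],
)

```text
time: 5.15
tool_pos: [472.4, -306.2, 231.2]
orientation: [[-0.977, 0.214, -0.0], [0.214, 0.977, 0.0], [0.0, 0.0, -1.0]]
wrist_force: [-0.4, -0.2, -0.2]
finger_gap: 64.1
finger_force: 0.0
```

```bash
python3 - <<'E'
from h import *
import pickle
s=bot.read_state();print(s['time'],s['joints'].round(3),s['tool_pos'],s['orientation'].round(3))
f=cam("wrist");save(f,"w1.png");pickle.dump(f,open("w1.pkl","wb"))
R=cv2.Rodrigues(np.array(f["rvec"],float))[0];print((-R.T@np.array(f["tvec"]).ravel()).round())
E
```

```text
5.15 [ 0.922  0.274 -0.511  1.736  0.144  1.169  1.725] [ 472.4222427  -306.23194383  231.20363863] [[-0.977  0.214 -0.   ]
 [ 0.214  0.977  0.   ]
 [ 0.     0.    -1.   ]]
[ 396. -290.  374.]
```

View pics/w1.png

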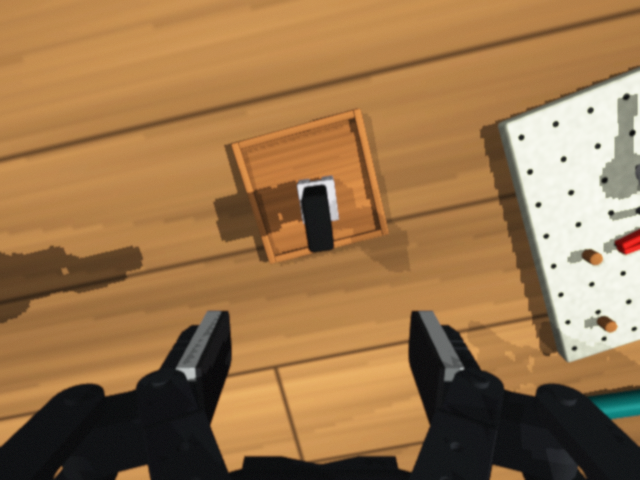

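The wrist view shows the tray and the key, with the black handle top at about (303–333,186–250), tilted slightly relative to the image.

```bash
python3 - <<'E'
from h import *
import pickle
f=pickle.load(open("w1.pkl","rb"))
g=f["color"].max(2);m=np.zeros_like(g);m[180:256,295:340]=g[180:256,295:340]<40
for y in range(182,256,5):
    u=np.nonzero(m[y])[0]
    if len(u):print(y,u.min(),u.max(),[ray(f,a,y,98)[:2].round(1).tolist() for a in(u.min()-.5,u.max()+.5)])
v,u=np.nonzero(m);print(v.min(),v.max())
# foot bright corners
gb=f["color"].astype(int);w=((gb.min(2)>130)&((gb.max(2)-gb.min(2))<50));w[:170]=0;w[230:]=0;w[:,:290]=0;w[:,345:]=0
for y in range(174,226,4):
    u=np.nonzero(w[y])[0]
    if len(u):print('w',y,u.min(),u.max())
E
```

```text
187 310 324 [[445.2, -306.9], [447.3, -297.3]]
192 304 325 [[447.5, -311.4], [450.6, -297.4]]
197 303 325 [[450.6, -312.8], [453.9, -298.1]]
202 302 326 [[453.7, -314.2], [457.3, -298.2]]
207 303 327 [[457.1, -314.3], [460.7, -298.2]]
212 304 328 [[460.6, -314.5], [464.2, -298.3]]
217 305 328 [[464.1, -314.6], [467.5, -299.0]]
222 306 329 [[467.6, -314.7], [471.0, -299.1]]
227 306 330 [[470.9, -315.5], [474.6, -299.1]]
232 307 330 [[474.5, -315.6], [478.0, -299.9]]
237 308 331 [[478.1, -315.8], [481.6, -299.9]]
242 309 331 [[481.7, -315.9], [485.0, -300.7]]
247 309 331 [[485.2, -316.7], [488.5, -301.4]]
186 251
w 182 305 333
w 186 297 334
w 190 298 334
w 194 298 335
w 198 299 335
w 202 329 336
w 206 329 336
w 210 330 337
w 214 331 338
w 218 331 338
```

>>> drive_tool(
  delta_pos=[
    [0.007,-0.002,0.04],
    [0.007,-0.002,0.12],
    [0.007,-0.002,0.2],
    [0.007,-0.002,0.28],
    [0.007,-0.002,0.35],
    [0.007,-0.002,0.4],
    [0.007,-0.002,0.43],
    [0.007,-0.002,0.43],
  ],
  rotation=[
    [0,0,-0.13],
    [0,0,-0.26],
    [0,0,-0.26],
    [0,0,-0.26],
    [0,0,-0.26],
    [0,0,-0.26],
    [0,0,-0.26],
    [0,0,-0.26],
  ],
  claw=[0.5,0.5,0.5,0.5,0.5,0.5,0.5,0.5],
)

```text
time: 6.2
tool_pos: [469.0, -307.5, 58.8]
orientation: [[-0.996, 0.09, -0.001], [0.09, 0.996, 0.001], [0.001, 0.001, -1.0]]
wrist_force: [-0.4, 0.7, 0.0]
finger_gap: 64.0
finger_force: 0.0
```

>>> drive_tool(
  delta_pos=[
    [0,0,0],
    [0,0,0],
    [0,0,0],
    [0,0,0],
    [0,0,0],
    [0,0,0],
    [0,0,0],
    [0,0,0],
  ],
  rotation=[
    [0,0,0],
    [0,0,0],
    [0,0,0],
    [0,0,0],
    [0,0,0],
    [0,0,0],
    [0,0,0],
    [0,0,0],
  ],
  claw=[-0.1,-0.3,-0.4,-0.5,-0.6,-0.7,-1,-1],
)

```text
time: 7.2
tool_pos: [469.4, -308.5, 59.6]
orientation: [[-0.996, 0.091, 0.0], [0.091, 0.996, -0.0], [-0.0, -0.0, -1.0]]
wrist_force: [-0.8, 0.7, 3.9]
finger_gap: 17.3
finger_force: 58.6
```

```bash
python3 - <<'E'
from h import *
s=bot.read_state();print(s['time'],s['joints'].round(3),s['tool_pos'],s['orientation'].round(3),s['finger_gap'],s['finger_force'],s['ft_torque'])
E
```

```text
7.2 [ 0.885  0.468 -0.478  1.903  0.283  0.837  1.74 ] [ 469.40177646 -308.50408484   59.57654381] [[-0.996  0.091  0.   ]
 [ 0.091  0.996 -0.   ]
 [-0.    -0.    -1.   ]] 17.34186116865244 58.565508127212524 [0.04509744 0.19497606 0.03721857]
```

>>> drive_tool(
  delta_pos=[
    [0,0,-0.03],
    [0,0,-0.09],
    [0,0,-0.15],
    [0,0,-0.21],
    [0,0,-0.26],
    [0,0,-0.29],
    [0,0,-0.3],
    [0,0,-0.3],
  ],
  rotation=[
    [0,0,0],
    [0,0,0],
    [0,0,0],
    [0,0,0],
    [0,0,0],
    [0,0,0],
    [0,0,0],
    [0,0,0],
  ],
  claw=[-1,-1,-1,-1,-1,-1,-1,-1],
)

```text
time: 8.2
tool_pos: [469.0, -308.3, 178.9]
orientation: [[-0.996, 0.091, -0.001], [0.091, 0.996, 0.0], [0.001, 0.0, -1.0]]
wrist_force: [0.2, 0.9, -1.6]
finger_gap: 17.2
finger_force: 58.6
```

>>> drive_tool(
  delta_pos=[
    [0.004,0.03,0],
    [0.01,0.1,0],
    [0.02,0.2,0],
    [0.03,0.3,0],
    [0.04,0.42,0],
    [0.05,0.53,0],
    [0.06,0.6,0],
    [0.063,0.63,0],
  ],
  rotation=[
    [0,0,0],
    [0,0,0],
    [0,0,0],
    [0,0,0],
    [0,0,0],
    [0,0,0],
    [0,0,0],
    [0,0,0],
  ],
  claw=[-1,-1,-1,-1,-1,-1,-1,-1],
)

```text
time: 9.2
tool_pos: [466.2, -52.7, 178.9]
orientation: [[-0.996, 0.087, -0.001], [0.087, 0.996, 0.0], [0.001, 0.0, -1.0]]
wrist_force: [0.2, -1.0, -2.0]
finger_gap: 17.2
finger_force: 58.7
```

>>> drive_tool(
  delta_pos=[
    [0.004,0.03,0],
    [0.01,0.08,0],
    [0.015,0.15,0],
    [0.02,0.22,0],
    [0.03,0.3,0],
    [0.035,0.36,0],
    [0.04,0.4,0],
    [0.04,0.41,0],
  ],
  rotation=[
    [0,0,0],
    [0,0,0],
    [0,0,0],
    [0,0,0],
    [0,0,0],
    [0,0,0],
    [0,0,0],
    [0,0,0],
  ],
  claw=[-1,-1,-1,-1,-1,-1,-1,-1],
)

```text
time: 10.2
tool_pos: [466.0, 110.0, 179.2]
orientation: [[-0.996, 0.09, -0.0], [0.09, 0.996, 0.0], [0.0, 0.0, -1.0]]
wrist_force: [-0.2, -0.7, -1.5]
finger_gap: 16.9
finger_force: 58.7
```

```bash
python3 - <<'E'
from h import *
import pickle
s=bot.read_state();print(s['time'],s['joints'].round(3),s['tool_pos'],s['orientation'].round(3),s['finger_gap'])
f=cam("wrist");save(f,"w2.png");pickle.dump(f,open("w2.pkl","wb"))
print(proj(f,[[464.5,199.3,54],[400,200,40],[464.5,199.3,40]]))
E
```

```text
10.2 [ 0.394  0.204 -0.8    1.979  0.17   1.026  0.997] [465.9838749  109.99567829 179.1519376 ] [[-0.996  0.09  -0.   ]
 [ 0.09   0.996  0.   ]
 [ 0.     0.    -1.   ]] 16.947783118023487
[[457.2443372  215.07113246]
 [452.20350102 110.52253624]
 [450.89764106 209.92764815]]
```

View pics/w2.png

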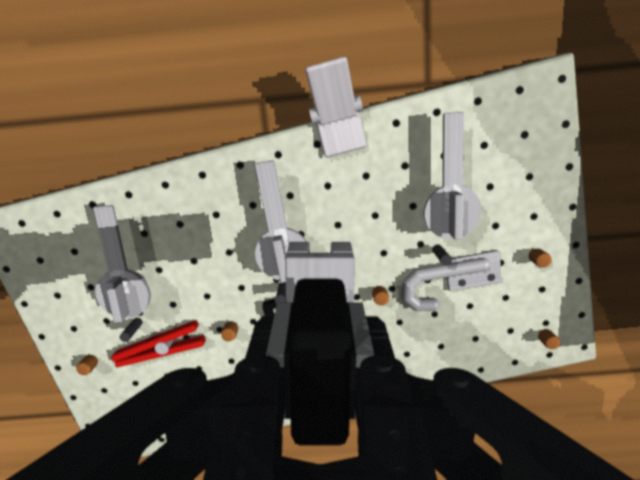

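The wrist view shows all three retainers. The hook's retainer disc is centred at about (452.5,211) with its blade tip at about (453.5,112), within 1–2 px of my estimate.

```bash
python3 - <<'E'
from h import *
import pickle
f=pickle.load(open("w2.pkl","rb"))
im=f["color"].astype(int)
for v in (120,130,140,150,160,170,180,200,205,210,215,220,225,230): print(v,[ '%d:%d'%(u,im[v,u].min()) for u in (range(438,472,2) if v<185 else range(420,484,3))])
p=ray(f,452.5,211,40);q=ray(f,453.5,112,40);print(p.round(1),q.round(1),np.degrees(np.arctan2(*(q-p)[[1,0]])),np.linalg.norm((q-p)[:2]))
E
```

```text
120 ['438:198', '440:198', '442:148', '444:134', '446:183', '448:182', '450:187', '452:189', '454:187', '456:192', '458:190', '460:190', '462:194', '464:198', '466:197', '468:202', '470:203']
130 ['438:204', '440:199', '442:147', '444:138', '446:185', '448:182', '450:186', '452:189', '454:188', '456:192', '458:189', '460:189', '462:192', '464:186', '466:189', '468:188', '470:171']
140 ['438:200', '440:200', '442:151', '444:141', '446:185', '448:183', '450:187', '452:191', '454:189', '456:194', '458:188', '460:190', '462:187', '464:172', '466:167', '468:166', '470:166']
150 ['438:201', '440:200', '442:141', '444:141', '446:186', '448:182', '450:186', '452:190', '454:191', '456:193', '458:189', '460:191', '462:188', '464:174', '466:176', '468:176', '470:177']
160 ['438:201', '440:193', '442:132', '444:142', '446:184', '448:182', '450:189', '452:191', '454:191', '456:191', '458:187', '460:192', '462:183', '464:167', '466:171', '468:169', '470:167']
170 ['438:193', '440:188', '442:136', '444:146', '446:183', '448:184', '450:188', '452:191', '454:192', '456:191', '458:189', '460:192', '46
[... 1284 characters left out ...]
44:94', '447:92', '450:60', '453:64', '456:164', '459:186', '462:181', '465:157', '468:175', '471:184', '474:183', '477:185', '480:172', '483:170']
225 ['420:98', '423:96', '426:113', '429:169', '432:96', '435:98', '438:98', '441:95', '444:94', '447:94', '450:59', '453:66', '456:167', '459:186', '462:184', '465:160', '468:176', '471:184', '474:183', '477:172', '480:169', '483:165']
230 ['420:100', '423:96', '426:108', '429:122', '432:107', '435:99', '438:99', '441:96', '444:94', '447:94', '450:60', '453:66', '456:169', '459:188', '462:181', '465:156', '468:177', '471:182', '474:170', '477:166', '480:164', '483:165']
[465.3 200.4  40. ] [401.  200.8  40. ] 179.61204430887022 64.37830549323994
```

>>> drive_tool(
  delta_pos=[
    [0.003,0.03,0],
    [0.01,0.08,0],
    [0.015,0.14,0.02],
    [0.02,0.19,0.05],
    [0.023,0.22,0.08],
    [0.023,0.224,0.11],
    [0.023,0.224,0.13],
    [0.023,0.224,0.135],
  ],
  rotation=[
    [0,0,-0.03],
    [0,0,-0.07],
    [0,0,-0.11],
    [0,0,-0.14],
    [0,0,-0.157],
    [0,0,-0.157],
    [0,0,-0.157],
    [0,0,-0.157],
  ],
  claw=[-1,-1,-1,-1,-1,-1,-1,-1],
)

```text
time: 11.25
tool_pos: [464.7, 198.6, 124.5]
orientation: [[-1.0, 0.014, -0.001], [0.014, 1.0, -0.001], [0.001, -0.001, -1.0]]
wrist_force: [-1.0, 1.0, -1.7]
finger_gap: 17.3
finger_force: 58.7
```

```bash
python3 - <<'E'
from h import *
s=bot.read_state();print(s['time'],s['joints'].round(3),s['tool_pos'],s['orientation'].round(3),s['wrist_force'],s['ft_torque'])
f=cam("wrist");t=cam("scene")
rz=lambda im,x,y,w,h,W,H:cv2.resize(im[y:y+h,x:x+w],(W,H),interpolation=cv2.INTER_CUBIC)
im=np.zeros((600,800,3),np.uint8);im[:,:400]=rz(f["color"],220,80,200,300,400,600);im[:300,400:]=rz(t["color"],310,150,100,75,400,300)
im[300:,400:]=rz(cam("top")["color"],200,240,100,75,400,300)
save({"color":im},"c2.png")
E
```

```text
11.25 [ 0.197  0.345 -0.816  1.976  0.308  0.949  0.785] [464.71618293 198.56867423 124.50280738] [[-1.     0.014 -0.001]
 [ 0.014  1.    -0.001]
 [ 0.001 -0.001 -1.   ]] [-0.97877319  0.97914857 -1.68506985] [ 0.03935328 -0.01628959  0.03017662]
```

View pics/c2.png

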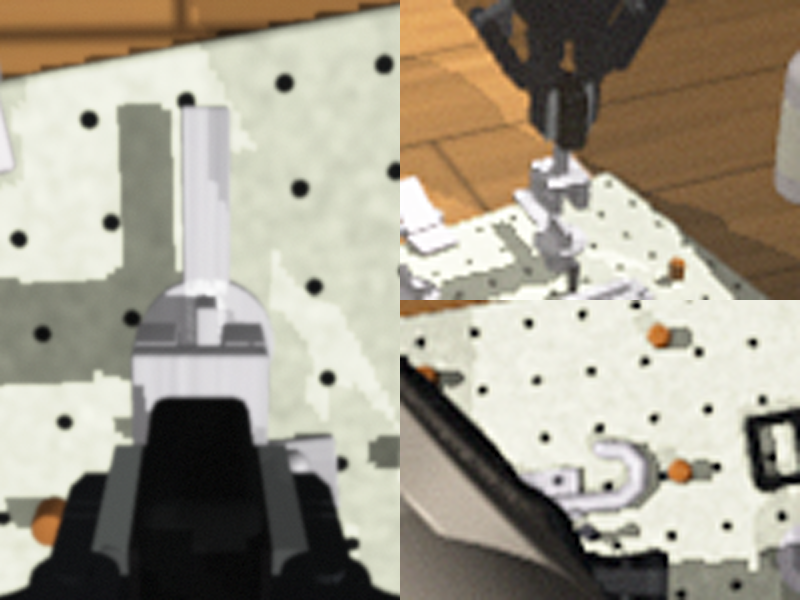

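The combined view shows the key's slot straddling the drive bar and parallel to it. The bar is about 3.5 px (1.8 mm) toward +y from the slot centre, and the key sits square in the fingers.

>>> drive_tool(
  delta_pos=[
    [0,0.0045,0],
    [0,0.0045,0.01],
    [0,0.0045,0.02],
    [0,0.0045,0.03],
    [0,0.0045,0.04],
    [0,0.0045,0.05],
    [0,0.0045,0.062],
    [0,0.0045,0.072],
  ],
  rotation=[
    [0,0,0],
    [0,0,0],
    [0,0,0],
    [0,0,0],
    [0,0,0],
    [0,0,0],
    [0,0,0],
    [0,0,0],
  ],
  claw=[-1,-1,-1,-1,-1,-1,-1,-1],
)

```text
time: 12.4
tool_pos: [464.8, 201.4, 96.1]
orientation: [[-1.0, 0.012, -0.0], [0.012, 1.0, -0.0], [0.0, -0.0, -1.0]]
wrist_force: [0.2, 0.0, -1.9]
finger_gap: 17.3
finger_force: 58.7
```

```bash
cat > st.py <<'E'
from h import *
s=bot.read_state();o=s['orientation'];print(s['time'],s['joints'].round(2),s['tool_pos'].round(1),'yaw',np.degrees(np.arctan2(o[1,0],o[0,0])).round(2),s['wrist_force'].round(1),s['ft_torque'].round(3),s['finger_gap'])
E
python3 st.py
```

```text
12.4 [ 0.17  0.39 -0.79  2.    0.35  0.9   0.74] [464.8 201.4  96.1] yaw 179.3 [ 0.2  0.  -1.9] [-0.016 -0.017  0.016] 17.289152599244353
```

>>> drive_tool(
  delta_pos=[
    [0,-0.002,0],
    [0,-0.002,0],
    [0,-0.002,0],
    [0,-0.002,0],
    [0,-0.002,0],
    [0,-0.002,0],
    [0,-0.002,0],
    [0,-0.002,0],
  ],
  rotation=[
    [0,0,0.1],
    [0,0,0.23],
    [0,0,0.36],
    [0,0,0.49],
    [0,0,0.62],
    [0,0,0.75],
    [0,0,0.88],
    [0,0,1],
  ],
  claw=[-1,-1,-1,-1,-1,-1,-1,-1],
)

```text
time: 13.4
tool_pos: [465.0, 200.7, 96.2]
orientation: [[-0.871, 0.491, 0.0], [0.491, 0.871, -0.0], [-0.0, 0.0, -1.0]]
wrist_force: [0.8, -0.3, -3.2]
finger_gap: 17.0
finger_force: 58.7
```

```bash
python3 st.py; python3 - <<'E'
from h import *
save(cam("wrist"),"w3.png")
E
```

```text
13.4 [ 0.08  0.36 -0.69  2.    0.3   0.88  0.29] [465.  200.7  96.2] yaw 150.57 [ 0.8 -0.3 -3.2] [ 0.029 -0.092  0.131] 16.996224912104996
```

View pics/w3.png

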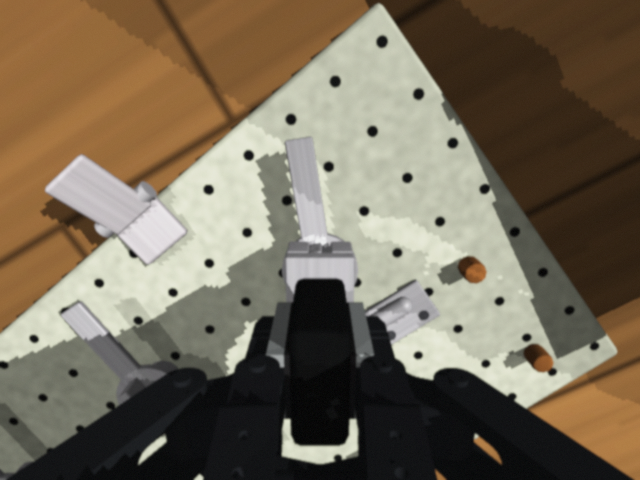

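The wrist view shows the blade following the key, lagging by about 8° of slot play. The neighbouring bays look undisturbed.

>>> drive_tool(
  delta_pos=[
    [0,0,0],
    [0,0,0],
    [0,0,0],
    [0,0,0],
    [0,0,0],
    [0,0,0],
    [0,0,0],
    [0,0,0],
  ],
  rotation=[
    [0,0,0.12],
    [0,0,0.25],
    [0,0,0.37],
    [0,0,0.5],
    [0,0,0.62],
    [0,0,0.75],
    [0,0,0.87],
    [0,0,1],
  ],
  claw=[-1,-1,-1,-1,-1,-1,-1,-1],
)

```text
time: 14.45
tool_pos: [465.2, 201.0, 96.3]
orientation: [[-0.53, 0.848, 0.001], [0.848, 0.529, 0.001], [0.0, 0.001, -1.0]]
wrist_force: [0.1, 1.5, -3.4]
finger_gap: 17.8
finger_force: 58.5
```

>>> drive_tool(
  delta_pos=[
    [0,0,0],
    [0,0,0],
    [0,0,0],
    [0,0,0],
    [0,0,0],
    [0,0,0],
    [0,0,0],
    [0,0,0],
  ],
  rotation=[
    [0,0,0.12],
    [0,0,0.25],
    [0,0,0.37],
    [0,0,0.5],
    [0,0,0.62],
    [0,0,0.75],
    [0,0,0.87],
    [0,0,1],
  ],
  claw=[-1,-1,-1,-1,-1,-1,-1,-1],
)

```text
time: 15.45
tool_pos: [465.6, 201.2, 96.3]
orientation: [[-0.058, 0.998, 0.002], [0.998, 0.058, 0.001], [0.001, 0.002, -1.0]]
wrist_force: [1.0, -0.0, -5.0]
finger_gap: 17.6
finger_force: 58.5
```

```bash
python3 st.py
```

```text
15.45 [-0.08  0.33 -0.48  2.    0.2   0.85 -0.62] [465.6 201.2  96.3] yaw 93.33 [ 1. -0. -5.] [ 0.21  -0.436  0.12 ] 17.641054278065656
```

>>> drive_tool(
  delta_pos=[
    [0,0,0],
    [0,0,0],
    [0,0,0],
    [0,0,0],
    [0,0,0],
    [0,0,0],
    [0,0,0],
    [0,0,0],
  ],
  rotation=[
    [0,0,0.12],
    [0,0,0.25],
    [0,0,0.37],
    [0,0,0.5],
    [0,0,0.62],
    [0,0,0.75],
    [0,0,0.87],
    [0,0,1],
  ],
  claw=[-1,-1,-1,-1,-1,-1,-1,-1],
)

```text
time: 16.45
tool_pos: [466.0, 201.1, 96.3]
orientation: [[0.428, 0.904, 0.002], [0.904, -0.428, 0.001], [0.002, 0.002, -1.0]]
wrist_force: [2.1, 0.8, -5.1]
finger_gap: 17.5
finger_force: 58.5
```

```bash
python3 st.py
```

```text
16.45 [-0.16  0.32 -0.39  2.01  0.16  0.85 -1.08] [466.  201.1  96.3] yaw 64.68 [ 2.1  0.8 -5.1] [ 0.162 -0.686  0.112] 17.499855133849977
```

>>> drive_tool(
  delta_pos=[
    [0,0,0],
    [0,0,0],
    [0,0,0],
    [0,0,0],
    [0,0,0],
    [0,0,0],
    [0,0,0],
    [0,0,0],
  ],
  rotation=[
    [0,0,0.12],
    [0,0,0.25],
    [0,0,0.37],
    [0,0,0.5],
    [0,0,0.62],
    [0,0,0.75],
    [0,0,0.87],
    [0,0,1],
  ],
  claw=[-1,-1,-1,-1,-1,-1,-1,-1],
)

```text
time: 17.45
tool_pos: [466.3, 200.8, 96.3]
orientation: [[0.809, 0.588, 0.003], [0.588, -0.809, 0.0], [0.003, 0.001, -1.0]]
wrist_force: [3.3, -0.4, -5.1]
finger_gap: 17.5
finger_force: 58.5
```

```bash
python3 st.py; python3 - <<'E'
from h import *
f=cam("wrist")["color"];t=cam("top")["color"]
im=np.zeros((600,800,3),np.uint8);im[:480,:640]=f;im[480:600,640:]=t[260:380,160:320]
s=cam("scene")["color"];im[:160,640:]=s[150:310,260:420]
save({"color":im},"c3.png")
E
```

```text
17.45 [-0.24  0.31 -0.29  2.01  0.12  0.84 -1.54] [466.3 200.8  96.3] yaw 36.03 [ 3.3 -0.4 -5.1] [ 0.    -0.78   0.164] 17.453649747505455
```

View pics/c3.png

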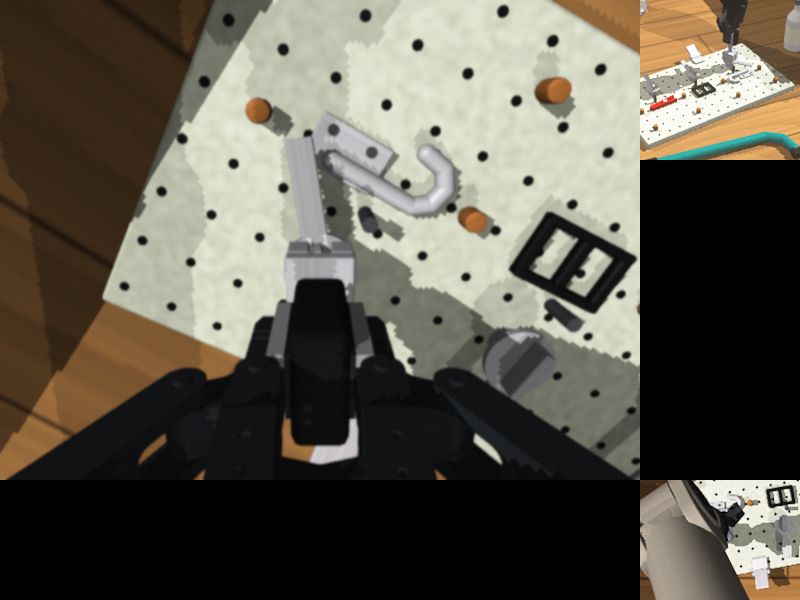

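The combined view shows the blade about 35° short of the hook, still following the key. The hook and buckle are unmoved.

>>> drive_tool(
  delta_pos=[
    [-0.002,-0.001,0],
    [-0.002,-0.001,0],
    [-0.002,-0.001,0],
    [-0.002,-0.001,0],
    [-0.002,-0.001,0],
    [-0.002,-0.001,0],
    [-0.002,-0.001,0],
    [-0.002,-0.001,0],
  ],
  rotation=[
    [0,0,0.12],
    [0,0,0.25],
    [0,0,0.37],
    [0,0,0.5],
    [0,0,0.62],
    [0,0,0.75],
    [0,0,0.87],
    [0,0,1],
  ],
  claw=[-1,-1,-1,-1,-1,-1,-1,-1],
)

```text
time: 18.6
tool_pos: [465.7, 200.4, 96.8]
orientation: [[0.992, 0.129, 0.003], [0.129, -0.992, 0.0], [0.003, 0.0, -1.0]]
wrist_force: [3.9, -0.6, -4.3]
finger_gap: 17.7
finger_force: 58.7
```

```bash
python3 st.py
```

```text
18.6 [-0.32  0.3  -0.2   2.01  0.08  0.83 -2.01] [465.7 200.4  96.8] yaw 7.39 [ 3.9 -0.6 -4.3] [-0.201 -1.153  0.103] 17.692275310464044
```

>>> drive_tool(
  delta_pos=[
    [0,0,0],
    [0,0,0],
    [0,0,0],
    [0,0,0],
    [0,0,0],
    [0,0,0],
    [0,0,0],
    [0,0,0],
  ],
  rotation=[
    [0,0,0.05],
    [0,0,0.1],
    [0,0,0.14],
    [0,0,0.18],
    [0,0,0.21],
    [0,0,0.23],
    [0,0,0.25],
    [0,0,0.25],
  ],
  claw=[-1,-1,-1,-1,-1,-1,-1,-1],
)

```text
time: 19.6
tool_pos: [463.7, 200.4, 96.4]
orientation: [[1.0, 0.004, -0.001], [0.004, -1.0, -0.0], [-0.001, 0.0, -1.0]]
wrist_force: [2.8, -2.1, 0.2]
finger_gap: 17.8
finger_force: 59.3
```

```bash
python3 st.py
```

```text
19.6 [-0.34  0.3  -0.18  2.01  0.07  0.84 -2.13] [463.7 200.4  96.4] yaw 0.25 [ 2.8 -2.1  0.2] [-0.567 -0.736  0.108] 17.752182174906018
```

>>> drive_tool(
  delta_pos=[
    [0,0,0],
    [0,0,0],
    [0,0,0],
    [0,0,0],
    [0,0,0],
    [0,0,0],
    [0,0,0],
    [0,0,0],
  ],
  rotation=[
    [0,0,0.03],
    [0,0,0.06],
    [0,0,0.09],
    [0,0,0.12],
    [0,0,0.14],
    [0,0,0.16],
    [0,0,0.16],
    [0,0,0.16],
  ],
  claw=[-1,-1,-1,-1,-1,-1,-1,-1],
)

```text
time: 20.6
tool_pos: [463.9, 200.6, 96.4]
orientation: [[0.997, -0.075, -0.0], [-0.075, -0.997, -0.0], [-0.0, 0.0, -1.0]]
wrist_force: [1.8, -2.9, 1.6]
finger_gap: 17.0
finger_force: 61.7
```

```bash
python3 st.py
```

```text
20.6 [-0.35  0.3  -0.17  2.01  0.07  0.83 -2.2 ] [463.9 200.6  96.4] yaw -4.3 [ 1.8 -2.9  1.6] [-0.717 -0.423  1.275] 17.02355562007436
```

>>> drive_tool(
  delta_pos=[
    [0,0,0],
    [0,0,0],
    [0,0,0],
    [0,0,0],
    [0,0,-0.01],
    [0,0,-0.03],
    [0,0,-0.06],
    [0,0,-0.1],
  ],
  rotation=[
    [0,0,-0.1],
    [0,0,-0.2],
    [0,0,-0.3],
    [0,0,-0.3],
    [0,0,-0.3],
    [0,0,-0.3],
    [0,0,-0.3],
    [0,0,-0.3],
  ],
  claw=[-1,-1,-1,-1,-1,-1,-1,-1],
)

```text
time: 21.6
tool_pos: [464.0, 200.7, 137.6]
orientation: [[0.997, 0.074, 0.0], [0.074, -0.997, 0.0], [0.0, -0.0, -1.0]]
wrist_force: [0.4, 0.7, -2.6]
finger_gap: 17.2
finger_force: 59.0
```

>>> drive_tool(
  delta_pos=[
    [0,0,-0.04],
    [0,0,-0.1],
    [0,0,-0.16],
    [0,0,-0.2],
    [0,0,-0.2],
    [0,0,-0.2],
    [0,0,-0.2],
    [0,0,-0.2],
  ],
  rotation=[
    [0,0,0],
    [0,0,0],
    [0,0,0],
    [0,0,0],
    [0,0,0],
    [0,0,0],
    [0,0,0],
    [0,0,0],
  ],
  claw=[-1,-1,-1,-1,-1,-1,-1,-1],
)

```text
time: 22.6
tool_pos: [463.7, 200.3, 215.7]
orientation: [[0.997, 0.074, -0.001], [0.074, -0.997, -0.001], [-0.001, 0.001, -1.0]]
wrist_force: [-0.2, 0.2, -1.2]
finger_gap: 17.2
finger_force: 59.1
```

```bash
python3 st.py; python3 - <<'E'
from h import *
import pickle
f=cam("wrist");pickle.dump(f,open("w4.pkl","wb"));save(f,"w4.png")
im=f["color"].astype(int)
# blade expected at stop: edges at 30..60mm out along board +x
c=np.array([464.8,200.3])
for deg in(0,4,8,9.4,11,13,16):
    a=np.radians(deg);e=np.array([np.cos(a),np.sin(a)]);n=np.array([-e[1],e[0]])
    r=[]
    for o in(-9,-7.5,-5,0,5,7.5,9):
        P=[np.r_[c+d*e+o*n,40] for d in np.arange(35,62,3)]
        q=proj(f,P).round().astype(int);r.append(int(im[q[:,1].clip(0,479),q[:,0].clip(0,639)].min(1).mean()))
    print(deg,r)
print(proj(f,[np.r_[c,40],np.r_[c+60*np.array([.987,.163]),40]]))
E
```

```text
22.6 [-0.31  0.16 -0.2   1.89  0.04  1.1  -2.02] [463.7 200.3 215.7] yaw 4.26 [-0.2  0.2 -1.2] [ 0.01   0.026 -0.027] 17.239080520454014
0 [142, 126, 101, 140, 226, 229, 229]
4 [102, 98, 117, 223, 229, 228, 229]
8 [108, 118, 168, 229, 227, 213, 187]
9.4 [118, 126, 219, 229, 229, 190, 189]
11 [121, 167, 226, 230, 214, 189, 191]
13 [178, 221, 228, 228, 188, 192, 200]
16 [226, 227, 229, 221, 195, 200, 202]
[[319.98048562 209.07789204]
 [312.46759974 128.21175517]]
```

The mask check puts the blade at about 9.4°, which is the stop direction over the hook. Now I'll return the key.

>>> drive_tool(
  delta_pos=[
    [-0.002,0.03,0],
    [-0.006,0.1,0],
    [-0.01,0.2,0],
    [-0.02,0.31,0],
    [-0.03,0.42,0],
    [-0.03,0.53,0],
    [-0.04,0.6,0],
    [-0.04,0.634,0],
  ],
  rotation=[
    [0,0,0],
    [0,0,0],
    [0,0,0],
    [0,0,0],
    [0,0,0],
    [0,0,0],
    [0,0,0],
    [0,0,0],
  ],
  claw=[-1,-1,-1,-1,-1,-1,-1,-1],
)

```text
time: 23.65
tool_pos: [466.3, -56.0, 216.5]
orientation: [[0.997, 0.071, -0.0], [0.071, -0.997, -0.001], [-0.0, 0.0, -1.0]]
wrist_force: [0.7, 1.2, -2.1]
finger_gap: 17.6
finger_force: 59.0
```

>>> drive_tool(
  delta_pos=[
    [-0.002,0.03,0],
    [-0.006,0.1,0],
    [-0.01,0.2,0],
    [-0.02,0.31,0],
    [-0.03,0.42,0],
    [-0.03,0.53,0],
    [-0.04,0.6,0],
    [-0.04,0.634,0],
  ],
  rotation=[
    [0,0,0.05],
    [0,0,0.1],
    [0,0,0.15],
    [0,0,0.2],
    [0,0,0.25],
    [0,0,0.3],
    [0,0,0.32],
    [0,0,0.32],
  ],
  claw=[-1,-1,-1,-1,-1,-1,-1,-1],
)

```text
time: 24.65
tool_pos: [469.7, -308.7, 216.3]
orientation: [[0.996, -0.087, -0.0], [-0.087, -0.996, -0.0], [-0.0, 0.0, -1.0]]
wrist_force: [-0.6, 0.4, -2.4]
finger_gap: 17.7
finger_force: 59.0
```

>>> drive_tool(
  delta_pos=[
    [0,0,0],
    [0,0,0.05],
    [0,0,0.12],
    [0,0,0.19],
    [0,0,0.26],
    [0,0,0.31],
    [0,0,0.34],
    [0,0,0.34],
  ],
  rotation=[
    [0,0,0],
    [0,0,0],
    [0,0,0],
    [0,0,0],
    [0,0,0],
    [0,0,0],
    [0,0,0],
    [0,0,0],
  ],
  claw=[-1,-1,-1,-1,-1,-1,-1,-1],
)

```text
time: 25.65
tool_pos: [469.9, -306.2, 80.0]
orientation: [[0.996, -0.084, -0.001], [-0.084, -0.996, 0.001], [-0.001, -0.001, -1.0]]
wrist_force: [-0.5, 0.2, -2.7]
finger_gap: 17.6
finger_force: 59.2
```

```bash
python3 st.py
```

```text
25.65 [ 0.34  0.41  0.2   1.91 -0.11  0.84 -1.06] [ 469.9 -306.2   80. ] yaw -4.81 [-0.5  0.2 -2.7] [ 0.005 -0.039  0.027] 17.597866931368657
```

>>> drive_tool(
  delta_pos=[
    [0,0,0.01],
    [0,0,0.02],
    [0,0,0.03],
    [0,0,0.038],
    [0,0,0.043],
    [0,0,0.046],
    [0,0,0.049],
    [0,0,0.05],
  ],
  rotation=[
    [0,0,0],
    [0,0,0],
    [0,0,0],
    [0,0,0],
    [0,0,0],
    [0,0,0],
    [0,0,0],
    [0,0,0],
  ],
  claw=[-1,-1,-1,-1,-1,-1,-1,-1],
)

```text
time: 26.65
tool_pos: [469.8, -307.7, 60.5]
orientation: [[0.996, -0.086, 0.0], [-0.086, -0.996, -0.0], [0.0, 0.0, -1.0]]
wrist_force: [1.0, -0.4, -1.8]
finger_gap: 17.3
finger_force: 59.2
```

```bash
python3 st.py
```

```text
26.65 [ 0.35  0.44  0.2   1.92 -0.12  0.8  -1.05] [ 469.8 -307.7   60.5] yaw -4.91 [ 1.  -0.4 -1.8] [-0.026  0.008 -0.005] 17.322288899040167
```

>>> drive_tool(
  delta_pos=[
    [0,0,0.0005],
    [0,0,0.001],
    [0,0,0.0015],
    [0,0,0.002],
    [0,0,0.0025],
    [0,0,0.003],
    [0,0,0.003],
    [0,0,0.003],
  ],
  rotation=[
    [0,0,0],
    [0,0,0],
    [0,0,0],
    [0,0,0],
    [0,0,0],
    [0,0,0],
    [0,0,0],
    [0,0,0],
  ],
  claw=[-1,-1,-1,-1,-1,-1,-1,-1],
)

```text
time: 27.65
tool_pos: [469.9, -307.7, 59.6]
orientation: [[0.996, -0.086, 0.0], [-0.086, -0.996, -0.0], [0.0, 0.0, -1.0]]
wrist_force: [-0.6, 0.9, 1.9]
finger_gap: 17.3
finger_force: 59.6
```

```bash
python3 st.py
```

```text
27.65 [ 0.35  0.44  0.2   1.92 -0.12  0.79 -1.05] [ 469.9 -307.7   59.6] yaw -4.91 [-0.6  0.9  1.9] [ 0.137  0.234 -0.024] 17.266296693040065
```

Contact is confirmed: vertical force went from −1.8 to +1.9 N. Releasing gently and rising.

>>> drive_tool(
  delta_pos=[
    [0,0,0],
    [0,0,0],
    [0,0,0],
    [0,0,0],
    [0,0,0],
    [0,0,0],
    [0,0,0],
    [0,0,0],
  ],
  rotation=[
    [0,0,0],
    [0,0,0],
    [0,0,0],
    [0,0,0],
    [0,0,0],
    [0,0,0],
    [0,0,0],
    [0,0,0],
  ],
  claw=[-0.5,-0.4,-0.3,-0.1,0.1,0.3,0.4,0.4],
)

```text
time: 28.65
tool_pos: [469.8, -307.7, 59.3]
orientation: [[0.996, -0.086, 0.0], [-0.086, -0.996, -0.0], [0.0, 0.0, -1.0]]
wrist_force: [0.3, -0.0, -0.3]
finger_gap: 59.7
finger_force: 0.0
```

>>> drive_tool(
  delta_pos=[
    [0,0,-0.02],
    [0,0,-0.07],
    [0,0,-0.14],
    [0,0,-0.22],
    [0,0,-0.3],
    [0,0,-0.37],
    [0,0,-0.42],
    [0,0,-0.42],
  ],
  rotation=[
    [0,0,0],
    [0,0,0],
    [0,0,0],
    [0,0,0],
    [0,0,0],
    [0,0,0],
    [0,0,0],
    [0,0,0],
  ],
  claw=[0.4,0.4,0.4,0.4,0.4,0.4,0.4,0.4],
)

```text
time: 29.65
tool_pos: [470.8, -308.4, 229.4]
orientation: [[0.996, -0.086, 0.004], [-0.086, -0.996, -0.002], [0.004, 0.002, -1.0]]
wrist_force: [-0.1, 0.6, -0.0]
finger_gap: 60.1
finger_force: 0.0
```

```bash
python3 st.py; python3 - <<'E'
from h import *
f=cam("top")["color"];s=cam("scene")["color"];w=cam("wrist")["color"]
rz=lambda im,x,y,w,h,W,H:cv2.resize(im[y:y+h,x:x+w],(W,H),interpolation=cv2.INTER_CUBIC)
im=np.zeros((600,800,3),np.uint8);im[:300,:600]=rz(f,180,200,250,170,600,300)
im[300:,:400]=rz(s,110,190,160,120,400,300);im[300:,400:]=cv2.resize(w,(400,300))
save({"color":im},"end.png")
E
```

```text
29.65 [ 0.31  0.25  0.23  1.76 -0.06  1.14 -1.1 ] [ 470.8 -308.4  229.4] yaw -4.92 [-0.1  0.6 -0. ] [-0.014  0.046 -0.033] 60.10689161581443
```

View pics/end.png

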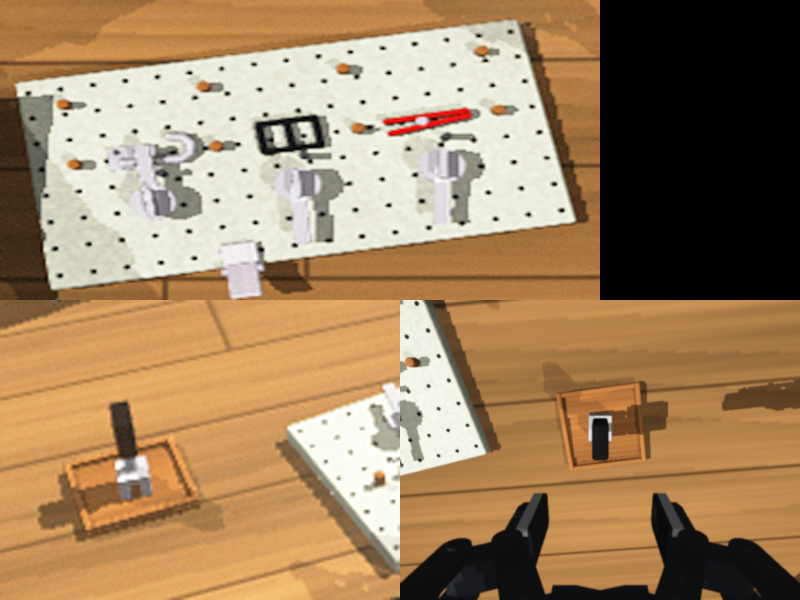

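The final pictures show the blade lying over the hook plate at about (150,170) and the other two retainers unchanged. The key stands upright in its tray, and the gripper is clear of everything.

```bash
python3 -c "
from h import *
print(bot.hand_in())"
```

```text
the job is handed in; nothing more can be done
None
```

I turned the hook's retainer clockwise onto its stop over the hook and nipped it up to about 1.3 N m. The other two retainers are unmoved, the key stands upright in its tray, and I handed the job in at about 30 s (no verdict came back).

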